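# Point out an ice-cream order and confirm it

### The job

A customer at the ice-cream stand wants the pink-lidded tub served in a paper bowl. Point at the tub with the pink lid by holding the fingertips just above the middle of its lid (2 to 4 cm over it) for two seconds, then point in the same way for two seconds at the top of the stack of white bowls, then press the green button on the order box fully down, let it go and move clear. Do not touch or shift the tubs, bowls, cones, the tray and board they stand on, or the bottle, jar and scoop beside them; do not press the red button, and do not dip down over any of the other tubs.

Things in the scene. Friction and masses are not known exactly. Their poses are not given: they have to be found in the camera images.
- tub_pink: Loose paper ice-cream tub with a pink lid and band: 100 mm tall, lid 84 mm in diameter and flat. Origin at the centre of its underside, z up; the lid's top is 100 mm above it. It stands in the tray, so its lid's top is 105 mm above the counter.
- tub_cream: Loose paper ice-cream tub with a pale yellow lid and band: 100 mm tall, lid 84 mm in diameter and flat. Origin at the centre of its underside, z up; the lid's top is 100 mm above it. It stands in the tray, so its lid's top is 105 mm above the counter.
- tub_brown: Loose paper ice-cream tub with a dark brown lid and band: 100 mm tall, lid 84 mm in diameter and flat. Origin at the centre of its underside, z up; the lid's top is 100 mm above it. It stands in the tray, so its lid's top is 105 mm above the counter.
- tub_mint: Loose paper ice-cream tub with a mint green lid and band: 100 mm tall, lid 84 mm in diameter and flat. Origin at the centre of its underside, z up; the lid's top is 100 mm above it. It stands in the tray, so its lid's top is 105 mm above the counter.
- tray: Fixed galvanised tray, 220 x 220 mm outside, walls 60 mm high and 5 mm thick, floor 5 mm; the four tubs stand in it two by two, about 100 mm between centres. Origin at the centre of its underside.
- bowls: Loose nested stack of white paper bowls, turned upside down: 100 mm in diameter at the foot, 60 mm at its flat top, 90 mm tall. Origin at the centre of its underside, z up; its top is 90 mm above that. It stands on the wooden board, so its top is 102 mm above the counter.
- cones: Fixed light wood stand, 110 x 70 mm, holding two waffle cones side by side, mouths up, 118 mm tall in all (130 mm above the counter). Beside the bowls on the board. Origin at the centre of its underside.
- board: Fixed wooden serving board, 130 x 220 x 12 mm, under the bowls and the cone stand. Origin at the centre of its underside.
- green_top (a point): Centre of the top of the green button, 36 mm in diameter, on the grey order box (fixed, 110 x 200 mm, 45 mm high). z up.
- green (a joint): Travel of the green button: 0 m up, 0.006 m fully down; it takes 5 N to press fully and springs back.
- red_top (a point): Centre of the top of the red button, the same size, 100 mm from the green one on the same box; not to be pressed.
- red (a joint): Travel of the red button: 0 m up, 0.006 m fully down.
- sauce: Loose dark red sauce bottle with a red cap, 54 mm in diameter, 150 mm tall, beyond the tray. Origin at the centre of its underside.
- jar: Loose yellow jar with a blue lid, 60 mm in diameter, 80 mm tall, beyond the tray. Origin at the centre of its underside.
- scoop: Loose ice-cream scoop lying on the counter beyond the tray, black handle, steel cup, about 200 mm long, 25 mm high; origin under its middle, x along it to the cup.
Things that resemble listed ones, but are neither listed nor needed, are in the scene too. What is shaped like the part that bears green_top but orange is not meant.

How it is judged:
By the outcome, as a careful person would: the job done as asked, in the order asked, and still so for the second after the job is handed in, with the robot touching nothing.
It also fails if it takes over 58 s, if anything falls off the work surface, if the arm or the gripper's body presses on something with over 40 N, if the wrist force passes 120 N, or if a joint passes its speed limit or range.

### The arm

A 7-joint arm with a two-finger parallel gripper is mounted at the origin on the work surface. World frame = base frame: x ahead of the robot, y to its left, z up, the work surface at z = 0. Lengths are in m, angles in rad, forces in N, time in s.
With the tool pointing down it reaches from about 0.425 to 0.8 m from the base axis. Payload 8.3 kg.
Tool frame: the origin (TCP) lies between the finger pads; the fingertips stand 11 mm ahead of it and the grasp point (between the pads) lies 8 mm behind it; z points along the fingers, y is the direction in which the jaws open and shut (so a half turn about z gives the same grasp; the last joint's range is limited). The gripper opens to 85 mm and grips with 20 to 120 N. Pads are 22 mm wide; open, the fingers measure 114 mm over their backs; the gripper's body (76 mm by 85 mm) begins 54 mm behind the grasp point. The pads swing forward as they close: fully open they stand 13 mm farther back than shut.
Start: joints at [1.166, 0.383, 0.016, 1.37, -0.006, 1.388, -0.046], TCP at [0.21, -0.589, 0.242] pointing down, gripper open.
Joint ranges: [-2.95, 2.95], [-0.25, 2.06], [-1.52, 1.56], [0.18, 2.33], [-1.44, 4.58], [0.02, 2.06], [-3.01, 3.01]. Speed limits (rad/s): [2.39, 2.39, 3.01, 3.01, 3.14, 3.14, 3.14].

### API

Orientations are given as [roll, pitch, yaw] about the fixed x, y, z axes, in that order (R = Rz(yaw) Ry(pitch) Rx(roll)).
In Python, from bench import env gives the robot as it stands.
- The arm moves only by the tool carry_out, never from a script. Its argument "targets" is a list of rows, each a list of 7 numbers: the turn, a rotation vector about the tool's x, y, z in rad, then the shift along the tool's x, y, z in cm, then the gripper's target within -1 to 1 (fully open at 1, half-way at 0, shut at -1). In form: [[rx, ry, rz, tx, ty, tz, jaw], ...]. A call has 1 to 10 rows; each row is the pose to reach, as a shift and turn from the pose commanded when the call began, along the tool's axes at that moment; what a row does not reach only later rows make up. A row lasts 1/10 s, in which the tool goes at most 50 mm and 8.59 degrees, less where a joint would pass 70% of its speed; a pose out of reach is approached as far as the arm can. A call with a gripper value outside its range is refused whole. The fingers move at their own pace and stop on an object; "squeeze" is the grip in N (left out, the last holds). Time passes only in rows, so rows that repeat a pose let the fingers close. It gives the time, the measured TCP pose, the force and the opening at its end, in the units of the state.
- env.read_state(): the state, without advancing time (a new reading comes with each control period).
- env.read_camera(name): name is "scene" or "side" or "wrist"; returns a dict with "pixels" (420x560x3 uint8, blue, green, red), "mtx" (3x3 intrinsics, pixels), "position" and "orientation" of the camera in the world; the wrist camera has in their place "hand_eye" (4x4, takes a point from camera to tool coordinates, whose origin is the TCP and whose axes are the flange's). Camera axes: x right, y up, looking along -z (the intrinsics and any distortion apply to the point x, -y, -z); pixel columns grow to the right and rows downward; lengths in m; the calibration is good to about 2 mm. A picture is of the moment at which its call begins: read the wrist's pose just before it. There is no depth.
- env.close_job(): hands the job in, once; it reports no verdict.
The state is a dict: "time_s": time; "joints": joint angles; "qvel": joint speeds; "tau": joint torques, N m; "tcp_pos": TCP position; "eef_rot": TCP orientation; "ft_force": force on the tool from outside, world axes, zero at the start; "moment": the same for the moment, N m; "gripper_width": finger opening in m.
Only numpy, scipy, OpenCV 4.12 (cv2) and the standard library are available. Lean on these libraries where they do the work, as an engineer would, in place of code of your own. Each camera call takes 0.05 s, during which the arm holds its last target.

## Working session

There is one attempt and no reset: what is moved stays moved. The work goes in short steps, Python scripts to look and compute and a tool call to move; the robot and the scene stay as the last step left them, time stands still between calls to the robot, and variables do not carry over. Pictures are saved under pics/ and viewed, and the job is handed in when it is done.

Besides the shell and the picture viewer there is one more tool, called after ">>>" by a JSON object that holds its "method" and its "body", one argument or row to a line. carry_out: Moves the arm, as the interface text tells. Its arguments: {"type":"object","properties":{"targets":{"type":"array","items":{"type":"array","items":{"type":"number"}}},"squeeze":{"type":"number"}},"required":["targets"]}

```bash
ls; mkdir -p pics
python3 - <<'E'
from bench import env
import cv2
s=env.read_state();print(s)
for n in("scene","side","wrist"):
    c=env.read_camera(n);cv2.imwrite(f"pics/{n}0.png",c["pixels"])
    print(n,{k:v for k,v in c.items() if k!="pixels"})
E
```

```text
pics
{'time_s': 0.0, 'joints': array([ 1.16613165,  0.38424128,  0.01637586,  1.37117922, -0.00629877,
        1.38816224, -0.04650332]), 'qvel': array([-0.00019954,  0.0008241 ,  0.00030455, -0.00057322,  0.00066063,
        0.0012651 , -0.00039228]), 'tau': array([-4.57031620e-04, -6.27604795e+01,  8.43740366e-01, -3.71817362e+01,
        1.64476986e-02,  1.44718413e-02,  2.01748566e-05]), 'tcp_pos': array([ 0.20934107, -0.58839018,  0.24126554]), 'eef_rot': array([-3.13965230e+00,  3.68124516e-05,  3.41823453e-01]), 'ft_force': array([ 0.84326716, -0.17225699, -0.28122939]), 'moment': array([ 0.04299099, -0.00665356, -0.00992915]), 'gripper_width': 0.08514070789771981}
scene {'mtx': array([[395.46350551,   0.        , 278.5062471 ],
       [  0.        , 395.46350551, 203.25148323],
       [  0.        ,   0.        ,   1.        ]]), 'position': array([ 1.31899543, -0.2249649 ,  0.72740638]), 'orientation': array([0.8913979 , 0.00163166, 1.28401826])}
side {'mtx': array([[401.80360852,   0.        , 283.92162885],
       [  0.        , 401.80360852, 217.8208455 ],
       [  0.        ,   0.        ,   1.        ]]), 'position': array([-0.07955232,  0.65030343,  0.57629213]), 'orientation': array([ 1.08193862,  0.01224562, -2.39860547])}
wrist {'mtx': array([[357.52156764,   0.        , 283.00459822],
       [  0.        , 357.52156764, 204.87183425],
       [  0.        ,   0.        ,   1.        ]]), 'hand_eye': array([[ 6.85283282e-04,  9.62357252e-01,  2.71786771e-01,
         6.91240836e-02],
       [ 9.99999571e-01, -8.28928955e-04,  4.13716986e-04,
        -2.00007621e-03],
       [ 6.23435466e-04,  2.71786371e-01, -9.62357407e-01,
        -1.30845718e-01],
       [ 0.00000000e+00,  0.00000000e+00,  0.00000000e+00,
         1.00000000e+00]])}
```

View pics/scene0.png

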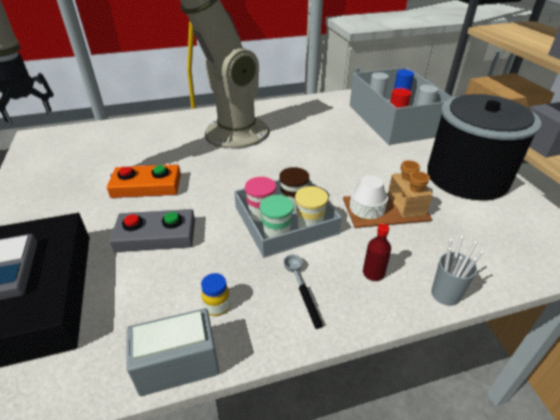

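View pics/side0.png

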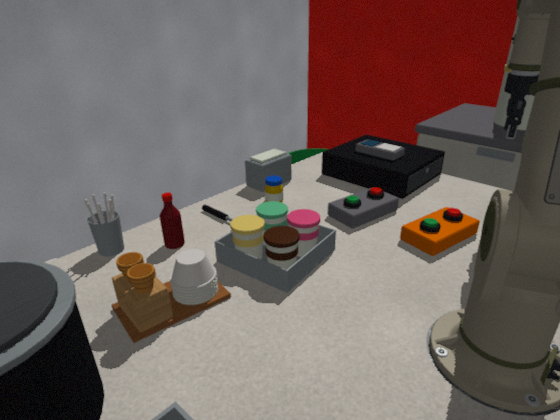

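View pics/wrist0.png

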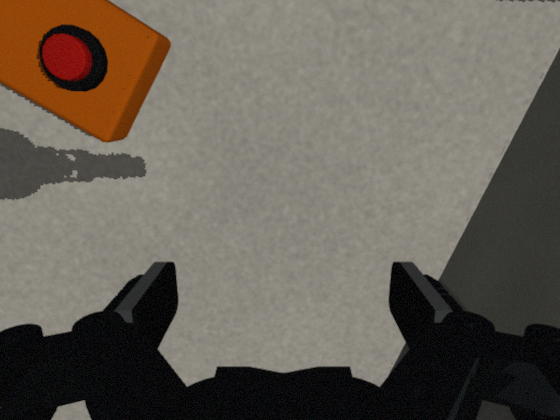

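The scene view shows the pink lid at about (260,187), the bowl stack's top at (371,183) and the grey box's green button at (171,218). In the side view they are at (303,217), (193,258) and (352,200). The orange box is the decoy, and the wrist view shows only that one.

```bash
cat > h.py <<'E'
import numpy as np,cv2
from scipy.spatial.transform import Rotation as R
def ray(c,u,v):
    d=np.linalg.inv(c["mtx"])@np.array([u,v,1.]); d=d*[1,-1,-1]
    return c["position"],R.from_euler("xyz",c["orientation"]).as_matrix()@d
def onz(c,u,v,z):
    p,d=ray(c,u,v); return p+d*(z-p[2])/d[2]
def tri(a,b):
    (p,d),(q,e)=a,b; t=np.linalg.lstsq(np.c_[d,-e],q-p,rcond=None)[0]
    x,y=p+d*t[0],q+e*t[1]; return (x+y)/2,np.linalg.norm(x-y)
E
python3 - <<'E'
from bench import env
from h import *
for n,rs in {"scene":[(235,165,60,60),(340,160,60,60),(145,195,60,60)],"side":[(270,195,70,60),(160,240,70,60),(325,180,70,60)]}.items():
    im=env.read_camera(n)["pixels"]
    cv2.imwrite(f"pics/z{n}.png",np.hstack([cv2.resize(im[y:y+60,x:x+60],(264,264),interpolation=0) for x,y,w,h in rs]))
    hsv=cv2.cvtColor(im,cv2.COLOR_BGR2HSV)
    for nm,lo,hi in [("pink",(160,120,60),(176,255,255)),("green",(50,120,30),(80,255,255)),("mint",(70,60,60),(88,255,255))]:
        k,l,st,ce=cv2.connectedComponentsWithStats(cv2.inRange(hsv,lo,hi))
        for i in range(1,k):
            if st[i,4]>30: print(n,nm,st[i],ce[i].round(1))
E
```

```text
scene pink [245 177  31  20 493] [260.  186.7]
scene pink [247 199  12   8  49] [252.6 203.1]
scene green [153 165  13  10  93] [159.  170.1]
scene green [262 196  30  22 528] [276.4 206.6]
scene green [164 212  15  13 154] [170.8 217.9]
scene green [263 221  27   7  71] [276.2 224.8]
scene mint [260 194  34  25 667] [276.5 206.5]
scene mint [262 217  30  13 186] [276.4 224.1]
side pink [287 209  33  19 490] [303.2 218.4]
side pink [299 230  19  10 112] [308.2 235.7]
side green [289 149  39  15 255] [304.2 153.7]
side green [346 196  13   8  84] [352.2 199.4]
side green [257 202  30  17 325] [271.1 209.5]
side green [423 219  15   9 107] [430.1 222.8]
side mint [291 149  27  13 118] [302.3 154.3]
side mint [348 196  10   7  34] [352.3 199.1]
side mint [256 201  32  18 450] [271.7 209.7]
side mint [264 220  23  10  62] [274.9 224.5]
```

View pics/zscene.png

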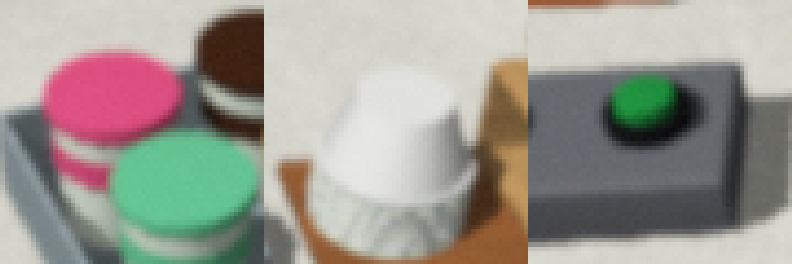

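View pics/zside.png

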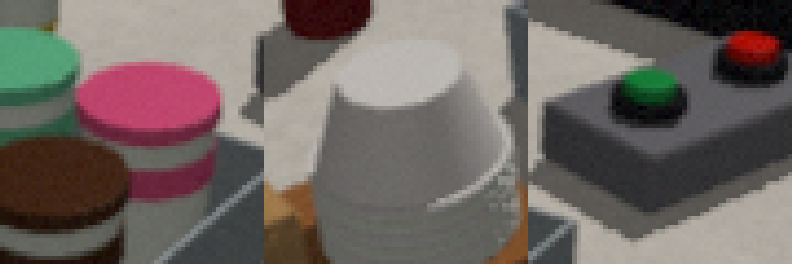

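Run:
```python
from bench import env
from h import *
A=env.read_camera("scene");B=env.read_camera("side")
for n,a,b,z in [("pink",(260.8,186.2),(303.6,217),.105),("mint",(276.5,205.5),(271.6,209.3),.105),("bowls",(372,181),(190.6,256.6),.102),("green",(171.3,217),(352.4,199),.055),("red",(131.5,219.5),(375.5,191),.055)]:
    print(n,*[x.round(4) for x in tri(ray(A,*a),ray(B,*b))],onz(A,*a,z).round(4),onz(B,*b,z).round(4))
```

```text
pink [ 0.4922 -0.0334  0.1031] 0.0048 [ 0.4973 -0.0326  0.105 ] [ 0.49   -0.0341  0.105 ]
mint [ 0.5835 -0.0147  0.1027] 0.0008 [ 0.5867 -0.0153  0.105 ] [ 0.5802 -0.012   0.105 ]
bowls [0.5573 0.2609 0.1033] 0.0015 [0.5561 0.2625 0.102 ] [0.5586 0.2592 0.102 ]
green [ 0.5043 -0.2738  0.0638] 0.003 [ 0.4954 -0.2734  0.055 ] [ 0.5146 -0.2923  0.055 ]
red [ 0.4846 -0.3716  0.0627] 0.0019 [ 0.4762 -0.3726  0.055 ] [ 0.4933 -0.3887  0.055 ]
```

```bash
cat >> h.py <<'E'
def to(s,p):
    M=R.from_euler("xyz",s["eef_rot"]); print("cm in tool:",(M.inv().apply(np.array(p)-s["tcp_pos"])*100).round(2))
E
python3 - <<'E'
from bench import env
from h import *
to(env.read_state(),[.493,-.033,.241])
E
```

```text
cm in tool: [ 45.34 -42.85   0.13]
```

>>> {"method": "carry_out", "body": {
  "targets": [
    [0,0,0,1,-1,0,-1],
    [0,0,0,3,-3,0,-1],
    [0,0,0,5.2,-5,0,-1],
    [0,0,0,7.5,-7.2,0,-1],
    [0,0,0,10,-9.5,0,-1],
    [0,0,0,12.5,-12,0,-1],
    [0,0,0,15,-14.2,0,-1],
    [0,0,0,17.5,-16.6,0,-1],
    [0,0,0,20,-19,0,-1],
    [0,0,0,22,-21,0,-1]
  ]
}}

```text
time_s: 1.35
tcp_pos: [0.3474, -0.3142, 0.2425]
eef_rot: [3.141, -0.0, 0.344]
ft_force: [0.8, -0.6, 0.9]
gripper_width: -0.0002
```

>>> {"method": "carry_out", "body": {
  "targets": [
    [0,0,0,2.4,-2.2,0,-1],
    [0,0,0,5,-4.6,0,-1],
    [0,0,0,7.5,-7,0,-1],
    [0,0,0,10,-9.4,0,-1],
    [0,0,0,12.5,-11.7,0,-1],
    [0,0,0,15,-14,0,-1],
    [0,0,0,17.5,-16.4,0,-1],
    [0,0,0,20,-18.7,0,-1],
    [0,0,0,22,-20.6,0,-1],
    [0,0,0,23.3,-21.8,0,-1]
  ]
}}

```text
time_s: 2.35
tcp_pos: [0.4929, -0.0303, 0.2425]
eef_rot: [3.142, -0.001, 0.345]
ft_force: [-0.1, -0.3, 1.1]
gripper_width: -0.0003
```

```bash
cat >> h.py <<'E'
def wz(s,c,u,v,z):
    d=np.linalg.inv(c["mtx"])@np.array([u,v,1.])*[1,-1,-1]; H=c["hand_eye"]; M=R.from_euler("xyz",s["eef_rot"])
    p=s["tcp_pos"]+M.apply(H[:3,3]); e=M.apply(H[:3,:3]@d); return p+e*(z-p[2])/e[2]
E
python3 - <<'E'
from bench import env
from h import *
s=env.read_state();c=env.read_camera("wrist");cv2.imwrite("pics/w1.png",c["pixels"])
print(s["tcp_pos"])
hsv=cv2.cvtColor(c["pixels"],cv2.COLOR_BGR2HSV)
m=cv2.inRange(hsv,(160,120,60),(176,255,255))
cn=max(cv2.findContours(m,0,2)[0],key=cv2.contourArea)
print(cv2.boundingRect(cn))
g=np.array([wz(s,c,*p,.105) for p in cn[:,0]]);print(g.min(0),g.max(0),cv2.minEnclosingCircle(g[:,:2].astype(np.float32)))
E
```

```text
[ 0.49291156 -0.03030251  0.24249844]
(231, 143, 107, 104)
[ 0.45167364 -0.07038412  0.105     ] [0.53420924 0.01239219 0.105     ] ((0.4926045835018158, -0.029485873878002167), 0.041968025267124176)
```

View pics/w1.png

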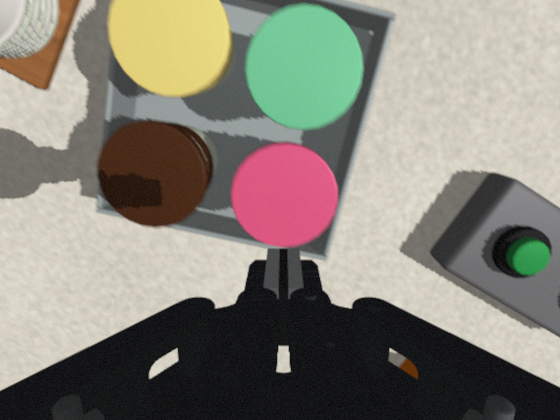

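The wrist view shows the pink lid centred at about (285,195). Its fitted radius is 42 mm, as specified, and the tool is already over it. The green button is at (527,256).

>>> {"method": "carry_out", "body": {
  "targets": [
    [0,0,0,0,0,1.5,-1],
    [0,0,0,0,0,3.5,-1],
    [0,0,0,0,0,5.5,-1],
    [0,0,0,0,0,7.5,-1],
    [0,0,0,0,0,9,-1],
    [0,0,0,0,0,9.7,-1],
    [0,0,0,0,0,9.7,-1],
    [0,0,0,0,0,9.7,-1],
    [0,0,0,0,0,9.7,-1],
    [0,0,0,0,0,9.7,-1]
  ]
}}

```text
time_s: 3.4
tcp_pos: [0.4933, -0.0337, 0.1461]
eef_rot: [3.141, -0.001, 0.342]
ft_force: [0.8, -0.1, -0.3]
gripper_width: 0.0003
```

Run:
```python
from bench import env
from h import *
for n in ("scene","side"):
    c=env.read_camera(n);cv2.imwrite(f"pics/p_{n}.png",c["pixels"])
a,b=cv2.imread("pics/p_scene.png")[90:270,190:330],cv2.imread("pics/p_side.png")[110:290,230:370]
cv2.imwrite("pics/p.png",cv2.resize(np.hstack([a,b]),None,fx=2.5,fy=2.5))
print(env.read_state()["tcp_pos"])
```

```text
[ 0.49312416 -0.03375669  0.14581758]
```

View pics/p.png

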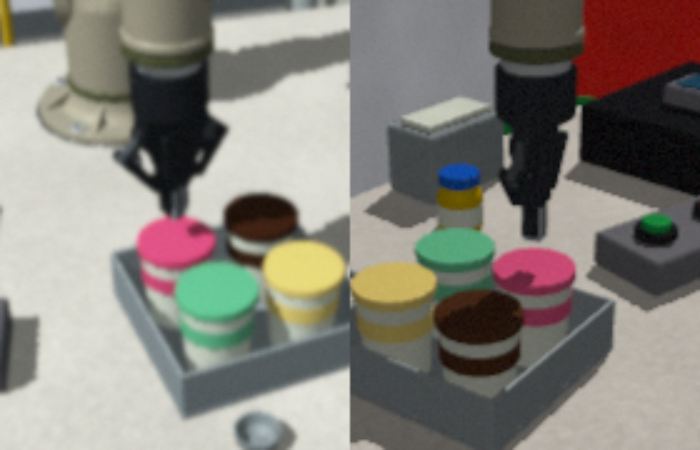

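Fingertips hover about 3 cm over the pink lid in both views. Holding.

>>> {"method": "carry_out", "body": {
  "targets": [
    [0,0,0,0,0,0,-1],
    [0,0,0,0,0,0,-1],
    [0,0,0,0,0,0,-1],
    [0,0,0,0,0,0,-1],
    [0,0,0,0,0,0,-1],
    [0,0,0,0,0,0,-1],
    [0,0,0,0,0,0,-1],
    [0,0,0,0,0,0,-1],
    [0,0,0,0,0,0,-1],
    [0,0,0,0,0,0,-1]
  ]
}}

```text
time_s: 4.5
tcp_pos: [0.4928, -0.0337, 0.1453]
eef_rot: [-3.141, -0.0, 0.342]
ft_force: [-0.0, -1.0, -0.3]
gripper_width: -0.0002
```

>>> {"method": "carry_out", "body": {
  "targets": [
    [0,0,0,0,0,0,-1],
    [0,0,0,0,0,0,-1],
    [0,0,0,0,0,0,-1],
    [0,0,0,0,0,0,-1],
    [0,0,0,0,0,0,-1],
    [0,0,0,0,0,0,-1],
    [0,0,0,0,0,0,-1],
    [0,0,0,0,0,0,-1],
    [0,0,0,0,0,0,-1],
    [0,0,0,0,0,0,-1]
  ]
}}

```text
time_s: 5.5
tcp_pos: [0.4928, -0.0337, 0.1453]
eef_rot: [-3.142, -0.0, 0.342]
ft_force: [0.2, 0.3, 0.1]
gripper_width: 0.0003
```

>>> {"method": "carry_out", "body": {
  "targets": [
    [0,0,0,0,0,0,-1],
    [0,0,0,0,0,0,-1],
    [0,0,0,0,0,0,-1],
    [0,0,0,0,0,-1.5,-1],
    [0,0,0,0,0,-3.5,-1],
    [0,0,0,0,0,-5.5,-1],
    [0,0,0,0,0,-7.5,-1],
    [0,0,0,0,0,-9,-1],
    [0,0,0,0,0,-9.7,-1],
    [0,0,0,0,0,-9.7,-1]
  ]
}}

```text
time_s: 6.5
tcp_pos: [0.4933, -0.0337, 0.2431]
eef_rot: [3.141, -0.002, 0.342]
ft_force: [1.0, 1.0, -0.9]
gripper_width: -0.0
```

Run:
```python
from bench import env
from h import *
s=env.read_state();c=env.read_camera("wrist");cv2.imwrite("pics/w2.png",c["pixels"])
print(s["time_s"],s["tcp_pos"],s["qvel"].round(3),s["joints"].round(2))
to(s,[.557,.261,.242])
hsv=cv2.cvtColor(c["pixels"],cv2.COLOR_BGR2HSV)
m=cv2.inRange(hsv,(160,120,60),(176,255,255))
cn=max(cv2.findContours(m,0,2)[0],key=cv2.contourArea)
g=np.array([wz(s,c,*p,.105) for p in cn[:,0]]);print(cv2.minEnclosingCircle(g[:,:2].astype(np.float32)))
m=cv2.inRange(hsv,(50,150,50),(66,255,255)); m[:, :450]=0
cn=max(cv2.findContours(m,0,2)[0],key=cv2.contourArea)
for z in(.055,.06,.065):
  g=np.array([wz(s,c,*p,z) for p in cn[:,0]]);print(z,cv2.boundingRect(cn),cv2.minEnclosingCircle(g[:,:2].astype(np.float32)))
```

```text
6.5 [ 0.49330357 -0.03371368  0.24306024] [-0.002  0.017  0.002  0.035  0.003 -0.016 -0.003] [ 0.47  0.13 -0.51  1.7   0.07  1.33 -1.28]
cm in tool: [ 15.88 -25.63   0.11]
((0.49181854724884033, -0.03037836216390133), 0.041721515357494354)
0.055 (504, 254, 2, 2) ((0.49808862805366516, -0.2566680908203125), 0.0007539356593042612)
0.06 (504, 254, 2, 2) ((0.49902039766311646, -0.252780556678772), 0.0007436853484250605)
0.065 (504, 254, 2, 2) ((0.49995213747024536, -0.24889299273490906), 0.000733447028324008)
```

>>> {"method": "carry_out", "body": {
  "targets": [
    [0,0,0,1,-1.6,0,-1],
    [0,0,0,2.5,-4,0,-1],
    [0,0,0,4,-6.5,0,-1],
    [0,0,0,6,-9.7,0,-1],
    [0,0,0,8,-12.9,0,-1],
    [0,0,0,10,-16.1,0,-1],
    [0,0,0,12,-19.3,0,-1],
    [0,0,0,14,-22.5,0,-1],
    [0,0,0,15.3,-24.7,0,-1],
    [0,0,0,15.9,-25.6,0,-1]
  ]
}}

```text
time_s: 7.55
tcp_pos: [0.5556, 0.2639, 0.2406]
eef_rot: [-3.14, 0.002, 0.346]
ft_force: [-0.8, -0.2, -0.1]
gripper_width: -0.0002
```

>>> {"method": "carry_out", "body": {
  "targets": [
    [0,0,0,0,0,0,-1],
    [0,0,0,0,0,0,-1],
    [0,0,0,0,0,0,-1]
  ]
}}

```text
time_s: 7.85
tcp_pos: [0.5573, 0.2587, 0.2422]
eef_rot: [3.14, 0.0, 0.339]
ft_force: [-0.2, 0.2, -0.0]
gripper_width: 0.0001
```

Run:
```python
from bench import env
from h import *
s=env.read_state();c=env.read_camera("wrist")
print(s["time_s"],s["tcp_pos"],s["joints"].round(2))
im=c["pixels"].copy()
# expected top circle drawn for eye check
R_=R.from_euler("xyz",s["eef_rot"]).as_matrix();T=np.eye(4);T[:3,:3]=R_;T[:3,3]=s["tcp_pos"];W=np.linalg.inv(T@c["hand_eye"])
q=W@np.array([.557,.261,.102,1]);u=c["mtx"]@(q[:3]*[1,-1,-1]);print(u[:2]/u[2])
cv2.imwrite("pics/w3.png",im)
```

```text
7.85 [0.55726087 0.25871107 0.24220049] [-0.03  0.43 -0.65  1.38  0.26  1.42 -1.9 ]
[282.65310578 195.04630718]
```

View pics/w3.png

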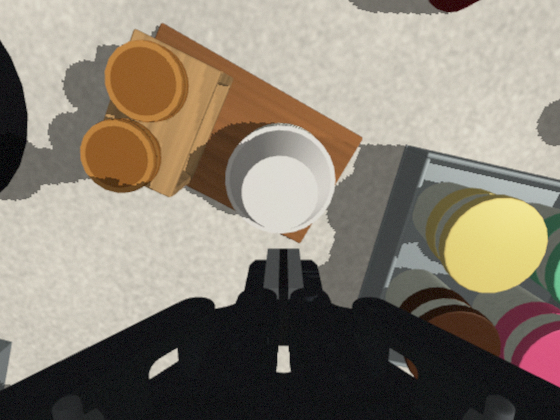

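The bowls' flat top is centred at about (280,192), and the prediction was (283,195), so they agree within 2 mm. The cones are at (145,80) and (120,155), clear of the descent.

>>> {"method": "carry_out", "body": {
  "targets": [
    [0,0,0,0.1,-0.2,1.5,-1],
    [0,0,0,0.1,-0.2,3.5,-1],
    [0,0,0,0.1,-0.2,5.5,-1],
    [0,0,0,0.1,-0.2,7.5,-1],
    [0,0,0,0.1,-0.2,9,-1],
    [0,0,0,0.1,-0.2,9.9,-1],
    [0,0,0,0.1,-0.2,9.9,-1],
    [0,0,0,0.1,-0.2,9.9,-1],
    [0,0,0,0.1,-0.2,9.9,-1],
    [0,0,0,0.1,-0.2,9.9,-1]
  ]
}}

```text
time_s: 8.9
tcp_pos: [0.5575, 0.2633, 0.1443]
eef_rot: [-3.141, -0.002, 0.342]
ft_force: [0.9, -0.3, 0.2]
gripper_width: 0.0
```

Run:
```python
from bench import env
from h import *
a=env.read_camera("scene")["pixels"][90:270,300:440];b=env.read_camera("side")["pixels"][170:350,100:240]
cv2.imwrite("pics/b.png",cv2.resize(np.hstack([a,b]),None,fx=2.5,fy=2.5))
```

```text
(no output)
```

View pics/b.png

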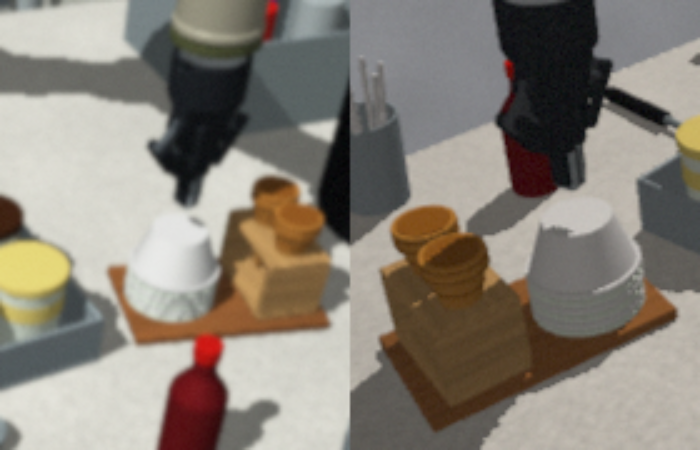

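>>> {"method": "carry_out", "body": {
  "targets": [
    [0,0,0,0,0,0,-1],
    [0,0,0,0,0,0,-1],
    [0,0,0,0,0,0,-1],
    [0,0,0,0,0,0,-1],
    [0,0,0,0,0,0,-1],
    [0,0,0,0,0,0,-1],
    [0,0,0,0,0,0,-1],
    [0,0,0,0,0,0,-1],
    [0,0,0,0,0,0,-1],
    [0,0,0,0,0,0,-1]
  ]
}}

```text
time_s: 10.0
tcp_pos: [0.5571, 0.263, 0.1434]
eef_rot: [-3.142, -0.0, 0.342]
ft_force: [-0.7, 0.3, -0.6]
gripper_width: -0.0001
```

>>> {"method": "carry_out", "body": {
  "targets": [
    [0,0,0,0,0,0,-1],
    [0,0,0,0,0,0,-1],
    [0,0,0,0,0,0,-1],
    [0,0,0,0,0,0,-1],
    [0,0,0,0,0,0,-1],
    [0,0,0,0,0,0,-1],
    [0,0,0,0,0,0,-1],
    [0,0,0,0,0,0,-1],
    [0,0,0,0,0,0,-1],
    [0,0,0,0,0,0,-1]
  ]
}}

```text
time_s: 11.0
tcp_pos: [0.5571, 0.263, 0.1434]
eef_rot: [-3.142, -0.0, 0.342]
ft_force: [0.2, -0.0, 0.7]
gripper_width: 0.0
```

>>> {"method": "carry_out", "body": {
  "targets": [
    [0,0,0,0,0,0,-1],
    [0,0,0,0,0,0,-1],
    [0,0,0,0,0,0,-1],
    [0,0,0,0,0,-1.5,-1],
    [0,0,0,0,0,-3.5,-1],
    [0,0,0,0,0,-5.5,-1],
    [0,0,0,0,0,-7.5,-1],
    [0,0,0,0,0,-9,-1],
    [0,0,0,0,0,-9.9,-1],
    [0,0,0,0,0,-9.9,-1]
  ]
}}

```text
time_s: 12.0
tcp_pos: [0.5576, 0.2634, 0.244]
eef_rot: [-3.141, -0.002, 0.342]
ft_force: [-0.4, -0.1, -0.3]
gripper_width: 0.0002
```

Run:
```python
from bench import env
from h import *
s=env.read_state();print(s["time_s"],s["tcp_pos"]);to(s,[.504,-.274,.242])
```

```text
12.0 [0.55755335 0.26341123 0.24400222]
cm in tool: [-23.06  48.84   0.13]
```

Both views showed the fingertips about 3 cm over the bowls' top, held for over 2 s. Now on to the button, travelling high.

>>> {"method": "carry_out", "body": {
  "targets": [
    [0,0,0,-0.7,1.5,0,-1],
    [0,0,0,-1.9,4,0,-1],
    [0,0,0,-3.1,6.5,0,-1],
    [0,0,0,-4.3,9,0,-1],
    [0,0,0,-5.5,11.6,0,-1],
    [0,0,0,-6.7,14.2,0,-1],
    [0,0,0,-7.9,16.8,0,-1],
    [0,0,0,-9.1,19.4,0,-1],
    [0,0,0,-10.3,22,0,-1],
    [0,0,0,-11.5,24.4,0,-1]
  ]
}}

```text
time_s: 13.0
tcp_pos: [0.5298, -0.007, 0.2413]
eef_rot: [-3.141, 0.002, 0.341]
ft_force: [0.2, 0.0, 0.3]
gripper_width: 0.0002
```

>>> {"method": "carry_out", "body": {
  "targets": [
    [0,0,0,-1.2,2.6,0,-1],
    [0,0,0,-2.4,5.2,0,-1],
    [0,0,0,-3.6,7.8,0,-1],
    [0,0,0,-4.8,10.4,0,-1],
    [0,0,0,-6,13,0,-1],
    [0,0,0,-7.2,15.6,0,-1],
    [0,0,0,-8.4,18.2,0,-1],
    [0,0,0,-9.8,20.8,0,-1],
    [0,0,0,-11,23.3,0,-1],
    [0,0,0,-11.5,24.4,0,-1]
  ]
}}

```text
time_s: 14.0
tcp_pos: [0.5024, -0.277, 0.2409]
eef_rot: [-3.141, 0.002, 0.338]
ft_force: [0.0, -0.6, -0.5]
gripper_width: -0.0002
```

>>> {"method": "carry_out", "body": {
  "targets": [
    [0,0,0,0,0,1.5,-1],
    [0,0,0,0,0,3,-1],
    [0,0,0,0,0,4,-1],
    [0,0,0,0,0,4,-1],
    [0,0,0,0,0,4,-1],
    [0,0,0,0,0,4,-1]
  ]
}}

```text
time_s: 14.6
tcp_pos: [0.5045, -0.2738, 0.2031]
eef_rot: [3.141, -0.001, 0.342]
ft_force: [-0.4, 0.8, 0.4]
gripper_width: 0.0001
```

Run:
```python
from bench import env
from h import *
s=env.read_state();c=env.read_camera("wrist");cv2.imwrite("pics/w4.png",c["pixels"])
print(s["time_s"],s["tcp_pos"],s["joints"].round(2))
hsv=cv2.cvtColor(c["pixels"],cv2.COLOR_BGR2HSV)
m=cv2.inRange(hsv,(50,120,50),(75,255,255))
cn=max(cv2.findContours(m,0,2)[0],key=cv2.contourArea)
print(cv2.boundingRect(cn))
for z in(.055,.06,.065):
  g=np.array([wz(s,c,*p,z) for p in cn[:,0]]);print(z,cv2.minEnclosingCircle(g[:,:2].astype(np.float32)))
```

```text
14.6 [ 0.50446488 -0.27375173  0.20311459] [ 0.75  0.32 -0.39  1.56  0.12  1.28 -0.88]
(260, 171, 46, 47)
0.055 ((0.5029866099357605, -0.2716168761253357), 0.019383573904633522)
0.06 ((0.5041652917861938, -0.27120447158813477), 0.01903810352087021)
0.065 ((0.5053441524505615, -0.27079227566719055), 0.018692484125494957)
```

View pics/w4.png

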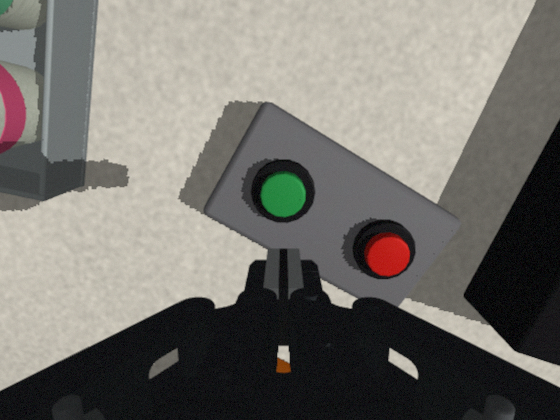

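The green button is centred at (283,194), which gives (0.504,-0.272) with a radius of 18.7–19.4 mm against 18 specified. The red button is at (387,255), well away. Descending, then small steps watching force.

>>> {"method": "carry_out", "body": {
  "targets": [
    [0,0,0,0,-0.1,2,-1],
    [0,0,0,0,-0.1,4,-1],
    [0,0,0,0,-0.1,6,-1],
    [0,0,0,0,-0.1,8,-1],
    [0,0,0,0,-0.1,9.5,-1],
    [0,0,0,0,-0.1,10.8,-1],
    [0,0,0,0,-0.1,11.8,-1],
    [0,0,0,0,-0.1,12.3,-1],
    [0,0,0,0,-0.1,12.3,-1],
    [0,0,0,0,-0.1,12.3,-1]
  ]
}}

```text
time_s: 15.65
tcp_pos: [0.504, -0.2731, 0.0799]
eef_rot: [3.141, -0.001, 0.342]
ft_force: [-0.8, -0.3, 0.5]
gripper_width: 0.0003
```

>>> {"method": "carry_out", "body": {
  "targets": [
    [0,0,0,0,0,0.2,-1],
    [0,0,0,0,0,0.4,-1],
    [0,0,0,0,0,0.6,-1],
    [0,0,0,0,0,0.6,-1],
    [0,0,0,0,0,0.6,-1]
  ]
}}

```text
time_s: 16.15
tcp_pos: [0.5043, -0.2732, 0.0738]
eef_rot: [3.141, -0.001, 0.342]
ft_force: [2.1, -1.4, 3.2]
gripper_width: 0.0
```

Contact begins. Continuing down.

>>> {"method": "carry_out", "body": {
  "targets": [
    [0,0,0,0,0,0.1,-1],
    [0,0,0,0,0,0.2,-1],
    [0,0,0,0,0,0.3,-1],
    [0,0,0,0,0,0.3,-1],
    [0,0,0,0,0,0.3,-1]
  ]
}}

```text
time_s: 16.65
tcp_pos: [0.5043, -0.2733, 0.072]
eef_rot: [3.14, -0.001, 0.342]
ft_force: [-2.2, 1.2, 16.4]
gripper_width: 0.0001
```

>>> {"method": "carry_out", "body": {
  "targets": [
    [0,0,0,0,0,0.1,-1],
    [0,0,0,0,0,0.2,-1],
    [0,0,0,0,0,0.2,-1],
    [0,0,0,0,0,0.2,-1]
  ]
}}

```text
time_s: 17.05
tcp_pos: [0.5044, -0.2733, 0.0717]
eef_rot: [3.139, -0.001, 0.342]
ft_force: [-9.6, 4.2, 31.2]
gripper_width: 0.0002
```

Force rose from 3 to 31 N while the tip stopped at 0.0717, so the button is bottomed out (5 N needed). Releasing.

>>> {"method": "carry_out", "body": {
  "targets": [
    [0,0,0,0,0,-0.5,-1],
    [0,0,0,0,0,-1,-1],
    [0,0,0,0,0,-2,-1],
    [0,0,0,0,0,-4,-1],
    [0,0,0,0,0,-6.5,-1],
    [0,0,0,0,0,-9,-1],
    [0,0,0,0,0,-11.5,-1],
    [0,0,0,0,0,-14,-1],
    [0,0,0,0,0,-16,-1],
    [0,0,0,0,0,-17,-1]
  ]
}}

```text
time_s: 18.05
tcp_pos: [0.5037, -0.2729, 0.2399]
eef_rot: [3.141, -0.001, 0.342]
ft_force: [0.6, -0.2, -0.4]
gripper_width: 0.0001
```

>>> {"method": "carry_out", "body": {
  "targets": [
    [0,0,0,-1,1.5,0,-1],
    [0,0,0,-3,3.5,0,-1],
    [0,0,0,-5,5.5,0,-1],
    [0,0,0,-7,7.5,0,-1],
    [0,0,0,-9,9.5,0,-1],
    [0,0,0,-10,10.5,0,-1],
    [0,0,0,-10,10.5,0,-1],
    [0,0,0,-10,10.5,0,-1],
    [0,0,0,-10,10.5,0,-1],
    [0,0,0,-10,10.5,0,-1]
  ]
}}

```text
time_s: 19.05
tcp_pos: [0.4457, -0.4038, 0.2385]
eef_rot: [-3.141, -0.001, 0.344]
ft_force: [-0.4, 0.3, 0.3]
gripper_width: -0.0001
```

Run:
```python
from bench import env
from h import *
s=env.read_state();print(s["time_s"],s["tcp_pos"],s["ft_force"],abs(s["qvel"]).max())
for n in ("scene","side"):
    im=env.read_camera(n)["pixels"];cv2.imwrite(f"pics/end_{n}.png",im)
    o=cv2.imread(f"pics/{n}0.png"); d=cv2.absdiff(cv2.blur(o,(3,3)),cv2.blur(im,(3,3))).max(2)
    cv2.imwrite(f"pics/diff_{n}.png",cv2.convertScaleAbs(d,alpha=4))
a=[cv2.imread(f"pics/{k}_{n}.png") for k in("end","diff") for n in("scene","side")]
cv2.imwrite("pics/end.png",cv2.resize(np.vstack([np.hstack(a[:2]),np.hstack(a[2:])]),(800,600)))
```

```text
19.05 [ 0.44571984 -0.40379829  0.2384594 ] [-0.44956704  0.27975799  0.31977126] 0.007032158266722531
```

View pics/end.png

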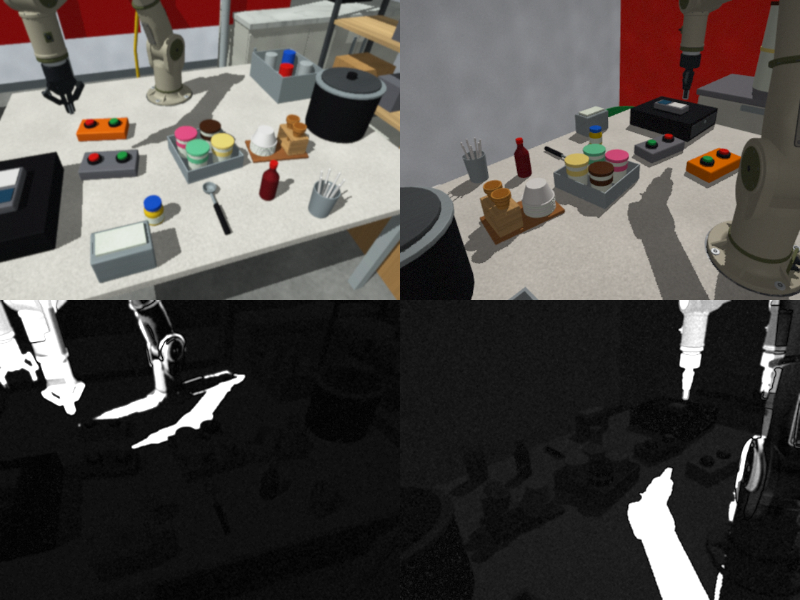

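Only the arm and its shadow differ from the start pictures, and the buttons are up. Handing in.

```bash
python3 -c "
from bench import env
print(env.close_job())"
```

```text
the job is handed in; nothing more can be done
None
```

The job is done and handed in at about 19 s, well inside the 58 s limit.

1. **Pink tub:** I held the shut fingertips about 3 cm above the middle of its lid for about 2.5 s.
2. **Bowls:** I held them about 3 cm above the top of the white stack for about 2.5 s.
3. **Green button:** I pressed it on the grey box until the tip stopped moving and the force reached 31 N (5 N is needed), then let it go. I lifted and moved clear, towards the red button's side but about 24 cm up.

**Last checks:**
- **Nothing shifted:** the start and end pictures from both fixed cameras differ only in the arm and its shadow, and the wrist force was near zero.
- **Small disagreement:** the wrist camera put the pink lid's centre 3–4 mm from where I pointed. I left that, as the lid's radius is 42 mm.
- **Button travel:** the button's travel can't be read, so "fully down" rests on the force and the stopped motion.

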